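# Lay the upper two courses on a roof-slate sample stand

### The job

The engraved slates go up on the sloping roof-sample stand, where the bottom one is already nailed on. Lay the long loose slate over it and then the short one over the long, like a roof: nail holes up the slope, engraving upward, each slate square, in line with the slate below and its lower edge on its scribed line (long slate the first line up, short slate the second). Then slide the keeper bar down by its black knob, fully home against its stops so that its lip covers the head of the short slate, and leave the marker pen, the tape roll and the screwdriver where they lie.

Things in the scene. Friction and masses are not known exactly. Their poses are not given: they have to be found in the camera images.
- bed: Plywood face of the fixed stand, 260 mm up the slope, 154 mm wide, 20 deg to level, falling towards the robot. Origin: on the plywood, mid width, at the lower edge of the nailed slate. x up the slope along the face, y to the left, z square off it. 9 mm edging runs up both sides from y = 66 mm outward; battens up to 10 mm off the plywood cross the 38 mm free beside the slates.
- nailed_tail (a point): Middle of the lower edge of the nailed bottom slate's underside: bed x = 0, z = 14 mm. This slate is like the long loose one and like all others lies tilted back by 0.120 rad (6.9 deg) to the plywood, head nearer the plywood, so its own slope to level is 13 deg; it ends at bed x = 84 mm.
- first_line (a point): Where the middle of the long slate's lower underside edge belongs: bed x = 50, y = 0, z = 14 mm, over the first dark line scribed on the plywood either side. The slate lies flat on the nailed slate, tilted back like it by 0.120 rad to the plywood; its upper underside edge is then at bed x = 133, z = 4 mm, on a batten. Friction holds it well. Axes as the bed.
- second_line (a point): Where the middle of the short slate's lower underside edge belongs: bed x = 100, y = 0, z = 14 mm, over the second scribed line. The slate lies flat on the long one at the same tilt, its upper underside edge at bed x = 160, z = 7 mm, on a batten. Axes as the bed.
- long_slate: Loose dark grey slate, 84 x 56 x 6 mm, 60 to 100 g, lying flat on the bench. Origin: centre of the underside; x along its 84 mm length towards the head (the end with two small nail holes), z up through the engraved face (a diamond engraved near the tail, the other end). Pick it across its 56 mm width. Long and short slate may lie in either of two places.
- long_slate_tail (a point): middle of the tail (lower) edge of the long slate's underside, 42 mm from its origin along -x
- long_slate_head (a point): middle of the head (upper) edge of the long slate's underside, 42 mm from its origin along +x
- short_slate: Loose dark grey slate for the top course, 60 x 56 x 6 mm, 40 to 71 g, lying flat on the bench. Origin and axes as for the long slate (x towards the nail holes, along its 60 mm length).
- short_slate_tail (a point): middle of the tail edge of the short slate's underside, 30 mm from its origin along -x
- short_slate_head (a point): middle of the head edge of the short slate's underside, 30 mm from its origin along +x
- keeper (a joint): Slide of the aluminium keeper bar across the top of the bed, in m: 0 is home against its two stop pins, 0.040 fully up the slope; starts at 0.026 to 0.040. It moves along the bed's x axis against about 2 N of friction and stays where it is left. At home its lip (underside 16 mm off the plywood) spans bed x = 149 to 165 mm, over the short slate's head; the bar behind it ends at 189 mm.
- keeper_knob (a point): Centre of the top of the keeper's black knob: 18 mm in diameter, standing square to the bed on the middle of the bar, its top 43 mm and its foot 23 mm off the plywood, the bar's top at 20 mm. At bed x = 177 mm, y = 0 when home, more by the joint value.
- marker_black: black marker pen, 129 x 17 x 18 mm, lying between the two loose slates; leave alone. Origin: centre of the underside.
- tape_roll: roll of masking tape lying flat, 91 mm across, 24 mm high, behind the stand; leave alone. Origin: centre of the underside.
- screwdriver_red: red-handled screwdriver, 162 x 22 x 22 mm, left of the stand; leave alone. Origin: centre of the underside.

How it is judged:
On the way, in this order (a step that is already met when the one before it is completed fails the run):
1. the long slate lies on the nailed slate, its tail on the first scribed line, let go (x of long_slate_tail in the frame of bed between 0.045 and 0.055 m and y of long_slate_tail in the frame of bed between -0.007 and 0.007 m and z of long_slate_tail in the frame of bed between 0.011 and 0.017 m and z of long_slate_head in the frame of bed between 0.0009 and 0.0069 m and angle between the y axis of long_slate and the y axis of bed, either way round below 0.08 rad and angle between long_slate's own z axis and vertical below 0.5 rad and contact force between the fingers and long_slate below 0.1 N and linear speed of long_slate below 0.02 m/s), for 0.2 s.
2. the short slate lies on the long slate, its tail on the second scribed line, let go (x of short_slate_tail in the frame of bed between 0.095 and 0.105 m and y of short_slate_tail in the frame of bed between -0.007 and 0.007 m and z of short_slate_tail in the frame of bed between 0.011 and 0.017 m and z of short_slate_head in the frame of bed between 0.0038 and 0.0098 m and angle between the y axis of short_slate and the y axis of bed, either way round below 0.08 rad and angle between short_slate's own z axis and vertical below 0.5 rad and contact force between the fingers and short_slate below 0.1 N and linear speed of short_slate below 0.02 m/s), for 0.2 s.
3. the keeper bar is home (value of joint keeper below 0.004 m), for 0.2 s.
At the end, for the whole second after the job is handed in: Both slates lie flat on the course below, engraving up, head up the slope, let go and at rest, tails within 5 mm of their scribed lines, within 7 mm of the bed's middle line, square within 0.08 rad, height within 3 mm; the keeper bar is within 4 mm of fully home (all of step 1 and all of step 2 and value of joint keeper below 0.004 m); the robot touches nothing.
It fails at once if the marker pen, the tape roll or the screwdriver is pushed more than 30 mm (distance of any of marker_black, tape_roll, screwdriver_red from where it was at the start of the episode above 0.03 m).
It also fails if it takes over 58 s, if anything falls off the work surface, if the arm or the gripper's body presses on something with over 40 N, if the wrist force passes 120 N, or if a joint passes its speed limit or range.

### The arm

A 6-joint arm with a two-finger parallel gripper is mounted at the origin on a cart in front of the work surface, level with it; the furniture and walls round the work are solid. World frame = base frame: x ahead of the robot, y to its left, z up, the work surface at z = 0. Lengths are in m, angles in rad, forces in N, time in s.
With the tool pointing down it reaches from about 0.35 to 0.775 m from the base axis. Payload 5.5 kg.
Tool frame: the origin (TCP) lies midway between the tips of the shut fingers; the grasp point (between the pads) lies hold_point_z behind it (hold_point_z is the distance from the TCP to the grasp point, in m); z points along the fingers, y is the direction in which the jaws open and shut (so a half turn about z gives the same grasp; the last joint's range is limited). The gripper opens to 85 mm and grips with 20 to 120 N. Pads are 22 mm wide; open, the fingers measure 114 mm over their backs; the gripper's body (76 mm by 85 mm) begins 54 mm behind the grasp point. The pads swing forward as they close: fully open they stand 13 mm farther back than shut.
Start: joints at [1.021, 0.313, 0.046, 1.304, 0, 1.431], TCP at [0.229, 0.527, 0.231] pointing down, gripper open.
Joint ranges: [-2.76, 2.76], [-0.86, 1.69], [-1.03, 1.26], [-2.2, 2.34], [-1.47, 1.5], [-3.14, 3.14]. Speed limits (rad/s): [2.57, 2.57, 3.14, 3.14, 3.14, 3.14].

### API

Orientations are given as a unit quaternion [w, x, y, z].
In Python, from workcell import * gives the robot as it stands. The module is installed in compiled form; this text tells all that it offers.
- The arm moves only by the tool jog_arm, never from a script. Its argument "plan" is a list of rows, each a list of 6 numbers: the shift along the world's x, y, z in m, then the turn, a rotation vector about the world's x, y, z in degrees. A call has exactly 10 rows; each row shifts and turns the commanded pose from where the row before left it; what a row does not reach is not made up. A row lasts 1/10 s, in which the tool goes at most 50 mm and 8.59 degrees, less where a joint would pass 70% of its speed; a pose out of reach is approached as far as the arm can. A call with a gripper value outside its range is refused whole. "hand" is the opening, from 0 (shut) to 1 (fully open), set as the call begins (left out, the last holds). The fingers move at their own pace and stop on an object; "force" is the grip in N (left out, the last holds). Time passes only in rows, so rows that do not move let the fingers close, or fill a call up. It gives the time, the measured TCP pose, the force and the opening at its end, in the units of the state.
- get_state(): the state, without advancing time (a new reading comes with each control period).
- read_camera(name): name is "scene" or "top"; returns the picture (400x640x3 uint8, red, green, blue); there is no depth.
- calibration(name): a dict with "K" (3x3 intrinsics, pixels), "world_to_cam" (4x4, takes a point from world to camera coordinates). Camera axes: x right, y down, z forward; pixel columns grow to the right and rows downward; lengths in m; the calibration is good to about 2 mm. A picture is of the moment at which its call begins. calibration takes no time and is no camera call.
- hand_in(): hands the job in, once; it reports no verdict.
The state is a dict: "clock": time; "joint_pos": joint angles; "qvel": joint speeds; "tau": joint torques, N m; "tcp_pos": TCP position; "orientation": TCP orientation; "wrist_force": force on the tool from outside, world axes, zero at the start; "ft_torque": the same for the moment, N m; "finger_gap": finger opening in m.
Only numpy, scipy, OpenCV 4.12 (cv2) and the standard library are available. Lean on these libraries where they do the work, as an engineer would, in place of code of your own. Each camera call takes 0.05 s, during which the arm holds its last target.

## Working session

There is one attempt and no reset: what is moved stays moved. The work goes in short steps, Python scripts to look and compute and a tool call to move; the robot and the scene stay as the last step left them, time stands still between calls to the robot, and variables do not carry over. Pictures are saved under pics/ and viewed, and the job is handed in when it is done.

Besides the shell and the picture viewer there is one more tool, called after "Request:" by a JSON object that holds its "api" and its "payload". jog_arm: Moves the arm, as the interface text tells. Its arguments: {"type":"object","properties":{"plan":{"type":"array","items":{"type":"array","items":{"type":"number"}}},"hand":{"type":"number"},"force":{"type":"number"}},"required":["plan"]}

```bash
mkdir -p pics; python3 - <<'E'
from workcell import *
import cv2,numpy as np
s=get_state();print(s)
for n in("scene","top"):
    im=read_camera(n);cv2.imwrite(f"pics/{n}0.png",im[:,:,::-1]);c=calibration(n);print(n,c)
E
ls
```

```text
{'clock': 0.0, 'joint_pos': array([ 1.02138425e+00,  3.13984945e-01,  4.49865505e-02,  1.30360290e+00,
       -6.83040334e-06,  1.43121598e+00]), 'qvel': array([-0.00019026, -0.0002845 , -0.00109644,  0.00148991, -0.00010367,
        0.00058246]), 'tau': array([ 3.16873484e-04, -4.80625355e+01,  2.98534960e+01,  1.92875013e-02,
       -3.13999981e-04, -2.86405805e-05]), 'tcp_pos': array([0.22884368, 0.52694467, 0.23042076]), 'orientation': array([-3.01574704e-04,  2.03484700e-01,  9.79077710e-01, -8.50612768e-04]), 'wrist_force': array([ 0.87235537,  0.11719443, -0.9714338 ]), 'ft_torque': array([-0.05577289,  0.00199846, -0.01069128]), 'finger_gap': 0.08538461522560711}
scene {'K': array([[412.81043381,   0.        , 323.34149246],
       [  0.        , 412.81043381, 202.62505093],
       [  0.        ,   0.        ,   1.        ]]), 'world_to_cam': array([[ 0.49500017, -0.86888572, -0.0035276 , -0.20883875],
       [-0.62819767, -0.35507059, -0.69230959,  0.4822481 ],
       [ 0.60028536,  0.34490939, -0.72159198,  0.68647543],
       [ 0.        ,  0.        ,  0.        ,  1.        ]])}
top {'K': array([[403.53905552,   0.        , 321.77592052],
       [  0.        , 403.53905552, 201.42587437],
       [  0.        ,   0.        ,   1.        ]]), 'world_to_cam': array([[ 0.01121082, -0.99993202, -0.00320386,  0.11573772],
       [-0.99482274, -0.01082977, -0.1010467 ,  0.62172969],
       [ 0.10100513,  0.00432009, -0.99487653,  0.95180004],
       [ 0.        ,  0.        ,  0.        ,  1.        ]])}
pics
```

View pics/scene0.png

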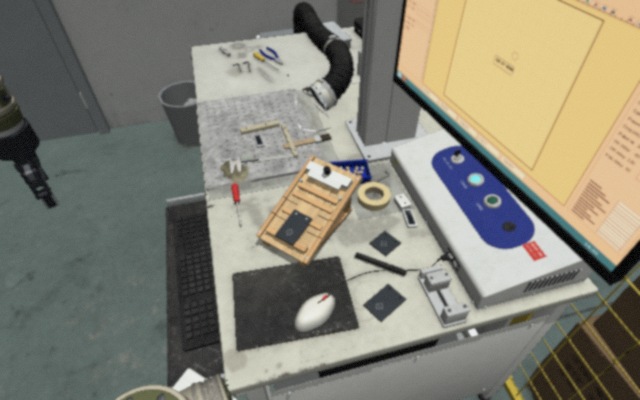

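View pics/top0.png

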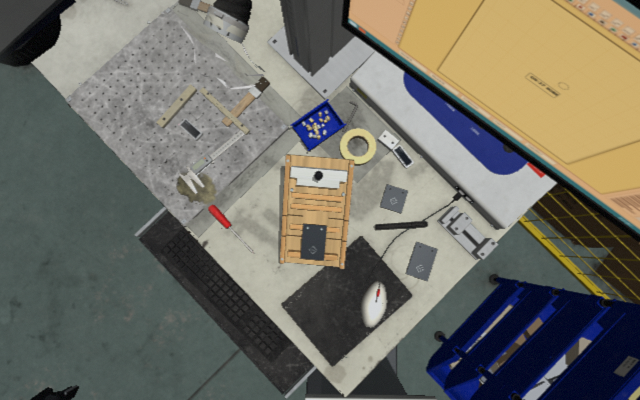

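The top view shows the stand around (315,212), the nailed slate at (313,241), the short slate at (394,198), the long slate at (421,261), the marker at (400,226) and the knob at (318,175). I'll zoom in.

```bash
python3 - <<'E'
import cv2
a=cv2.imread("pics/top0.png");cv2.imwrite("pics/c1.png",cv2.resize(a[150:290,270:450],None,fx=4.4,fy=4.2,interpolation=cv2.INTER_CUBIC))
b=cv2.imread("pics/scene0.png");cv2.imwrite("pics/c2.png",cv2.resize(b[150:330,250:420],None,fx=3.3,fy=3.3,interpolation=cv2.INTER_CUBIC))
E
```

```text
(no output)
```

View pics/c1.png

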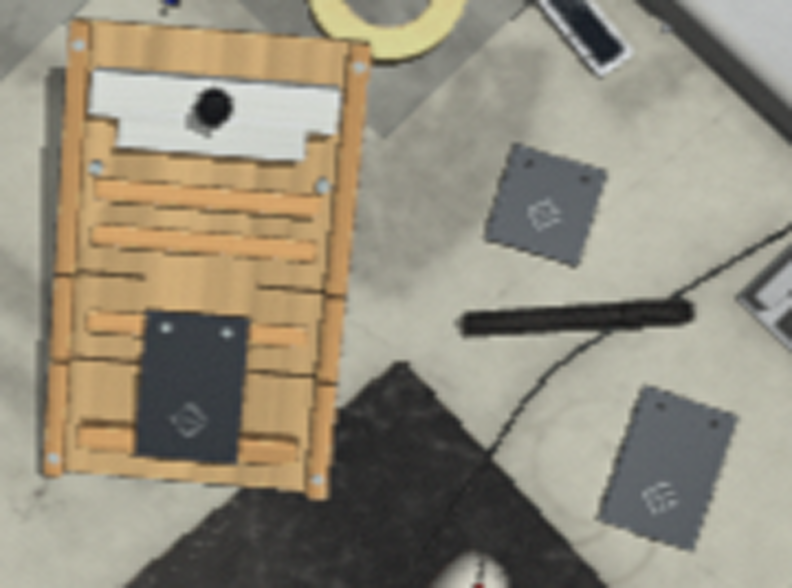

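View pics/c2.png

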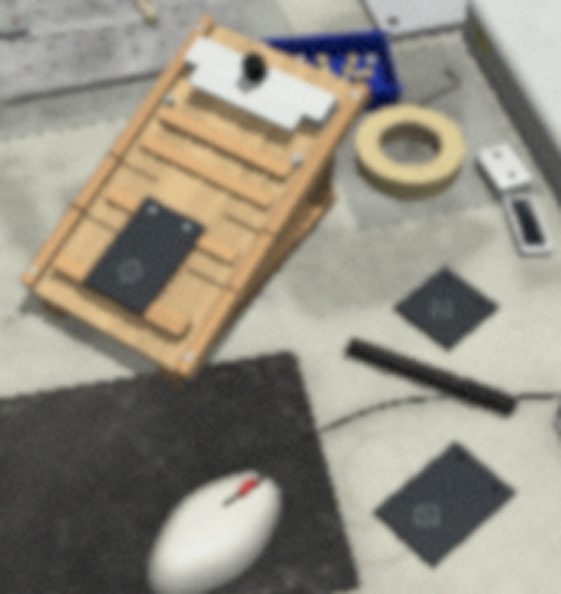

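```bash
cat > h.py <<'E'
import numpy as np,cv2
from workcell import *
def ray(n,uv):
    c=calibration(n);K=c["K"];T=c["world_to_cam"];R=T[:3,:3];t=T[:3,3]
    d=R.T@np.linalg.solve(K,np.array([uv[0],uv[1],1.]));return -R.T@t,d/np.linalg.norm(d)
def onplane(n,uv,z):
    o,d=ray(n,uv);return o+d*(z-o[2])/d[2]
def tri(a,b):
    A=np.zeros((3,3));B=np.zeros(3)
    for n,uv in(("scene",a),("top",b)):
        o,d=ray(n,uv);P=np.eye(3)-np.outer(d,d);A+=P;B+=P@o
    p=np.linalg.solve(A,B);e=[np.linalg.norm((np.eye(3)-np.outer(d,d))@(p-o)) for o,d in(ray("scene",a),ray("top",b))]
    return p,max(e)
def proj(n,p):
    c=calibration(n);q=c["world_to_cam"][:3,:3]@p+c["world_to_cam"][:3,3];q=c["K"]@q;return q[:2]/q[2]
def blob(im,box,lo,hi,S=6):
    # box u0,v0,u1,v1 ; gray threshold on brightness
    u0,v0,u1,v1=box;cr=cv2.resize(im[v0:v1,u0:u1],None,fx=S,fy=S,interpolation=cv2.INTER_CUBIC)
    g=cr.max(2);m=((g>=lo)&(g<=hi)).astype(np.uint8)*255
    m=cv2.morphologyEx(m,cv2.MORPH_CLOSE,np.ones((9,9)));m=cv2.morphologyEx(m,cv2.MORPH_OPEN,np.ones((13,13)))
    cs,_=cv2.findContours(m,cv2.RETR_EXTERNAL,cv2.CHAIN_APPROX_NONE);c=max(cs,key=cv2.contourArea)
    f=lambda p:(np.asarray(p,float)+.5)/S-.5+np.array([u0,v0])
    M=cv2.moments(c);cen=f([M["m10"]/M["m00"],M["m01"]/M["m00"]])
    h=cv2.convexHull(c);q=cv2.approxPolyN(h,4,ensure_convex=True).reshape(-1,2)
    return cen,f(q),f(cv2.minAreaRect(c)[0]),cv2.minAreaRect(c),m
E
python3 - <<'E'
from h import *
T=cv2.imread("pics/top0.png")[:,:,::-1];S=cv2.imread("pics/scene0.png")[:,:,::-1]
for p in[(313,241),(313,225),(394,190),(421,262),(300,255),(380,190)]:print(p,T[p[1],p[0]])
np.set_printoptions(precision=4,suppress=True)
vis=[]
for nm,n,im,box,hi in[("short","top",T,(372,178,416,219),130),("long","top",T,(400,236,444,286),130),("nail","top",T,(297,220,330,262),90),("nail","scene",S,(272,206,316,250),90),("short","scene",S,(365,226,405,260),110),("long","scene",S,(360,280,410,324),110)]:
    cen,q,mc,r,m=blob(im,box,0,hi);print(nm,n,"cen",cen,"rect",mc,r[1],r[2]);print(q.round(1).tolist())
    if n=="top":
        zz=.006 if nm!="nail" else .06
        print(" w",onplane(n,cen,zz),[onplane(n,x,zz)[:2].round(4).tolist() for x in q])
    vis.append(cv2.resize(m,(260,260)))
cv2.imwrite("pics/m.png",np.vstack([np.hstack(vis[:3]),np.hstack(vis[3:])]))
E
```

```text
(313, 241) [57 62 65]
(313, 225) [57 62 67]
(394, 190) [ 95 100 104]
(421, 262) [ 94 101 104]
(300, 255) [133 105  75]
(380, 190) [146 145 132]
short top cen [393.1333 198.2911] rect [393.1644 198.091 ] (141.75827026367188, 149.22930908203125) 16.69924545288086
[[407.9, 190.2], [400.8, 213.4], [377.6, 206.4], [385.9, 182.9]]
 w [ 0.6328 -0.0557  0.006 ] [[0.6535, -0.0929], [0.5951, -0.0744], [0.612, -0.0168], [0.6715, -0.0378]]
long top cen [421.0698 261.0531] rect [421.0917 261.0583] (144.19985961914062, 210.29147338867188) 18.434947967529297
[[437.4, 248.4], [427.1, 282.1], [404.4, 273.2], [415.2, 240.4]]
 w [ 0.4781 -0.1234  0.006 ] [[0.5095, -0.1642], [0.4273, -0.1374], [0.448, -0.0822], [0.5285, -0.1097]]
nail top cen [313.0265 241.6939] rect [312.8565 241.7172] (143.47825622558594, 212.69146728515625) 4.497151851654053
[[326.1, 225.1], [323.4, 260.4], [299.9, 258.2], [302.1, 223.1]]
 w [0.5225 0.1419 0.06  ] [[0.5617, 0.1117], [0.4793, 0.1171], [0.4837, 0.172], [0.5658, 0.1683]]
nail scene cen [292.6946 228.2861] rect [293.1527 227.6367] (120.65616607666016, 212.6143798828125) 36.99527359008789
[[312.1, 219.2], [291.9, 246.1], [274.4, 235.9], [293.8, 209.9]]
short scene cen [384.5272 242.9297] rect [384.4938 242.9247] (145.65989685058594, 120.23495483398438) 37.5685920715332
[[400.6, 242.8], [385.2, 255.6], [368.1, 243.1], [384.2, 230.1]]
long scene cen [384.0575 302.3277] rect [384.1479 301.9883] (145.67648315429688, 211.87315368652344) 47.960933685302734
[[405.6, 298.9], [380.6, 321.6], [362.2, 305.1], [387.6, 283.4]]
```

View pics/m.png

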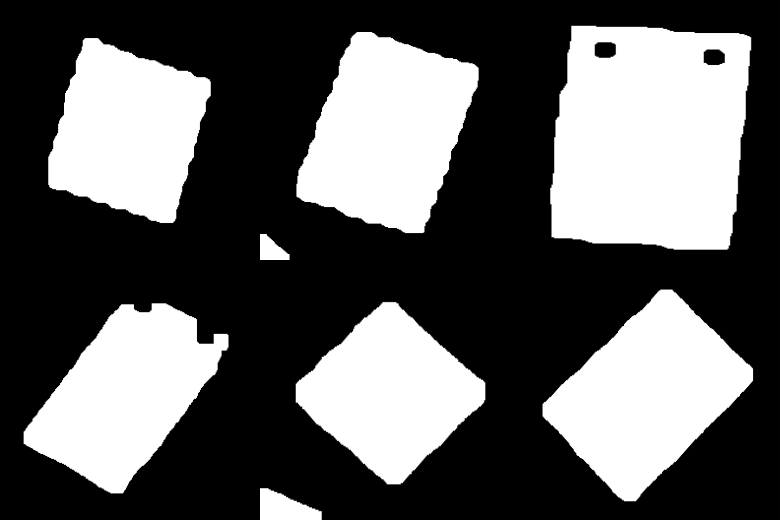

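```bash
python3 - <<'E'
import cv2
a=cv2.imread("pics/top0.png");b=cv2.imread("pics/scene0.png")
f=lambda im,x,y,w,h,s:cv2.resize(im[y:y+h,x:x+w],None,fx=s,fy=s,interpolation=cv2.INTER_CUBIC)
cv2.imwrite("pics/d1.png",f(a,276,150,80,62,9.6));cv2.imwrite("pics/d2.png",f(a,276,208,80,62,9.6))
cv2.imwrite("pics/d3.png",f(b,290,150,75,62,9.6));cv2.imwrite("pics/d4.png",f(b,252,205,80,62,9.6))
E
```

```text
(no output)
```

View pics/d1.png

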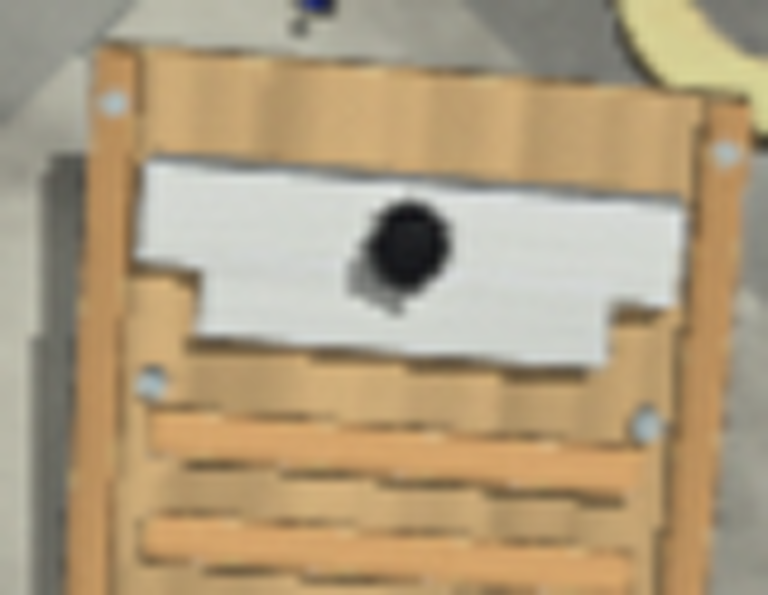

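View pics/d2.png

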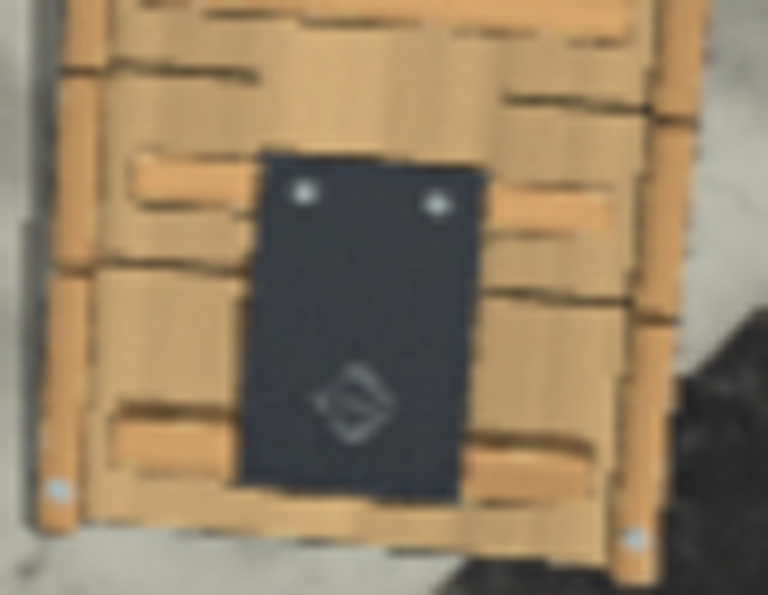

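View pics/d3.png

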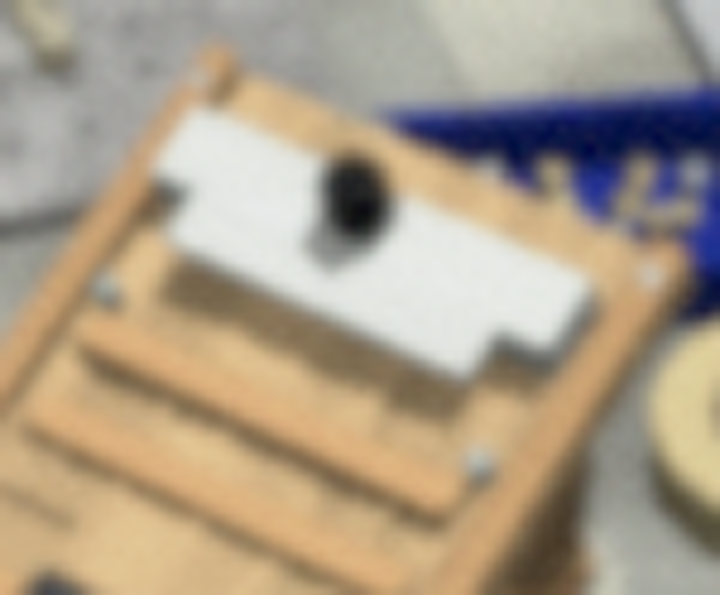

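View pics/d4.png

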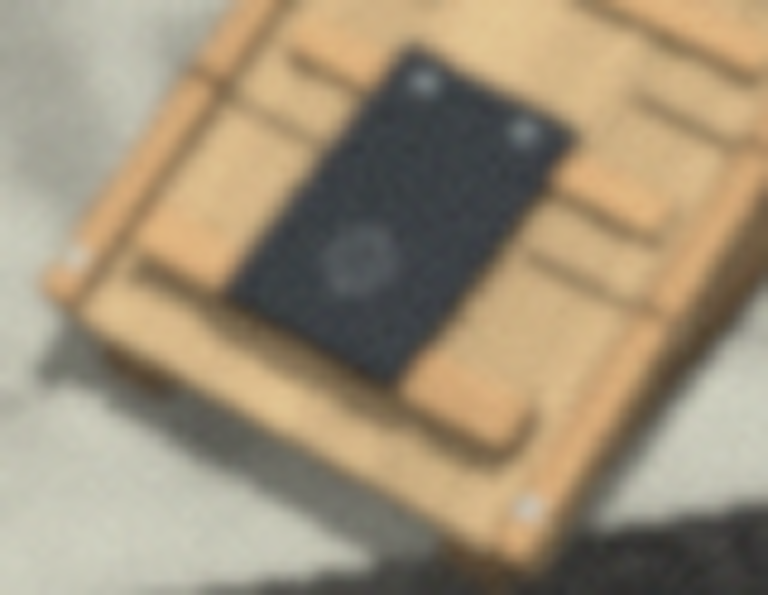

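```bash
cat > bed.py <<'E'
from h import *
np.set_printoptions(precision=4,suppress=True)
A=lambda c,o:((np.array(c)+.5)/9.6-.5+np.array(o))
d1=(276,150);d2=(276,208);d3=(290,150);d4=(252,205)
P={}
for k,t,s in[("TL",A((114,103),d1),A((200,80),d3)),("TR",A((725,152),d1),A((651,273),d3)),
 ("BL",A((59,491),d2),A((75,257),d4)),("BR",A((634,540),d2),A((527,510),d4)),
 ("pL",A((152,384),d1),A((106,290),d3)),("pR",A((647,426),d1),A((478,465),d3)),
 ("nL",A((303,193),d2),A((425,82),d4)),("nR",A((437,204),d2),A((524,132),d4)),
 ("hL",A((265,155),d2),A((413,45),d4)),("hR",A((487,170),d2),A((577,135),d4)),
 ("tL",A((238,484),d2),A((232,288),d4)),("tR",A((460,502),d2),A((388,378),d4)),
 ("knob",A((408,245),d1),A((358,190),d3))]:
    P[k],e=tri(s,t)
    if __name__=="__main__":print(k,P[k],"err %.4f"%e)
E
python3 bed.py; python3 - <<'E'
from bed import *
up=(P["TL"]+P["TR"]-P["BL"]-P["BR"])/2;lf=(P["TL"]+P["BL"]-P["TR"]-P["BR"])/2
print(np.linalg.norm(up),np.linalg.norm(lf),np.degrees(np.arctan2(up[1],up[0])),np.degrees(np.arctan2(-lf[0],lf[1])),"slope",np.degrees(np.arcsin(up[2]/np.linalg.norm(up))),"roll",np.degrees(lf[2]/np.linalg.norm(lf)))
l=(P["hL"]-P["hR"]+P["tL"]-P["tR"])/2;print("slate w",np.linalg.norm(l),np.degrees(np.arctan2(-l[0],l[1])))
u=(P["hL"]+P["hR"]-P["tL"]-P["tR"])/2;print("L",np.linalg.norm(u),np.degrees(np.arctan2(u[1],u[0])),np.degrees(np.arcsin(u[2]/np.linalg.norm(u))))
E
```

```text
TL [0.7022 0.1991 0.1271] err 0.0006
TR [0.6923 0.0572 0.1276] err 0.0011
BL [0.4818 0.2156 0.0467] err 0.0003
BR [0.4714 0.0737 0.0456] err 0.0003
pL [0.6396 0.1913 0.103 ] err 0.0003
pR [0.6311 0.0741 0.1023] err 0.0006
nL [0.5551 0.1548 0.0761] err 0.0010
nR [0.5526 0.1229 0.077 ] err 0.0005
hL [0.5641 0.1641 0.0767] err 0.0009
hR [0.5606 0.1114 0.0743] err 0.0001
tL [0.4852 0.1698 0.058 ] err 0.0016
tR [0.4803 0.1174 0.0601] err 0.0005
knob [0.6669 0.1301 0.1442] err 0.0009
0.23566092281383644 0.14223781492005666 -4.29024944030686 -4.076049406619533 slope 20.14011674555458 roll 0.12739561649316786
slate w 0.052676938068249406 -4.58214542402523
L 0.08149208877863787 -4.1879100948132875 11.652196417768453
```

```bash
python3 - <<'E'
from bed import *
from scipy.spatial.transform import Rotation as R
Rb=(R.from_euler('z',-4.2,degrees=True)*R.from_euler('y',-20,degrees=True)).as_matrix()
m=lambda *k:Rb.T@np.mean([P[i] for i in k],0)
c=m("hL","hR","tL","tR")-[.0424,0,.015];print("O from slate",c)
s=m("TL","TR","BL","BR");print("screws",s-c);
for k in("pL","pR","nL","nR","knob","hL","hR","tL","tR"):print(k,m(k)-c)
T=cv2.imread("pics/top0.png")[:,:,::-1]
# top-view mask centre of nailed slate, ray to bed plane-ish slate-centre height
print("world O",Rb@c)
cen=np.array([313.03,241.69]);w=Rb@(c+[.0424,0,.015]);o=onplane("top",cen,w[2]);print(w,o)
# scribed lines on edging, d2 : line2 left (85,70) right(670,118) ; line1 left(75,268) right(655,318)  (edging top z~9)
for uv in[(63,71),(120,66),(695,122),(655,110),(510,97),(60,268),(110,264),(675,320),(620,300),(490,292),(240,268)]:
    p=A(uv,d2);oo,d=ray("top",p);n=Rb[:,2];z=.009 if uv[0] in(63,695,60,675,655) else 0
    t=(n@(Rb@c)+z-n@oo)/(n@d);print(uv,Rb.T@(oo+t*d)-c)
E
```

```text
O from slate [ 0.4607  0.1786 -0.1265]
screws [0.1097 0.0004 0.0112]
pL [0.1608 0.059  0.01  ]
pR [ 0.1607 -0.0585  0.0092]
nL [0.0749 0.0165 0.0125]
nR [ 0.075  -0.0155  0.0134]
knob [ 0.2047 -0.      0.0378]
hL [0.0829 0.0264 0.0102]
hR [ 0.0825 -0.0264  0.0079]
tL [0.0022 0.0263 0.0198]
tR [ 0.0019 -0.0263  0.0221]
world O [0.488  0.1432 0.0387]
[0.5226 0.1407 0.0673] [0.5225 0.1417 0.0673]
(63, 71) [0.0987 0.0771 0.009 ]
(120, 66) [ 0.0985  0.0643 -0.    ]
(695, 122) [ 0.0993 -0.0752  0.009 ]
(655, 110) [ 0.1015 -0.0654  0.009 ]
(510, 97) [ 0.099  -0.0306 -0.    ]
(60, 268) [0.0488 0.0751 0.009 ]
(110, 264) [ 0.0478  0.0639 -0.    ]
(675, 320) [ 0.0489 -0.0751  0.009 ]
(620, 300) [ 0.0497 -0.0617 -0.    ]
(490, 292) [ 0.0489 -0.0298 -0.    ]
(240, 268) [ 0.0496  0.0319 -0.    ]
```

```bash
python3 - <<'E'
import workcell;print([x for x in dir(workcell) if not x.startswith('__')])
print(getattr(workcell,'hold_point_z',None))
from h import *
np.set_printoptions(precision=4,suppress=True)
T=cv2.imread("pics/top0.png")[:,:,::-1]
for nm,box,L in[("short",(372,178,416,219),.06),("long",(402,236,442,284),.084)]:
    cen,q,mc,r,m=blob(T,box,0,130)
    u=np.array([cen,mc]);
    b=cv2.boxPoints(r);f=lambda p:(p+.5)/6-.5+np.array(box[:2])
    w=np.array([onplane("top",f(x),.005)[:2] for x in b]);print(nm,[onplane("top",x,.006).round(4) for x in u])
    c=cv2.findContours(m,0,1)[0][0].reshape(-1,2).astype(float);ww=np.array([onplane("top",f(x),.006)[:2] for x in c])
    # line fits on four sides in frame at -18 deg
    o=onplane("top",cen,.006)[:2];a=np.radians(-18);e=np.array([np.cos(a),np.sin(a)]);n=np.array([-e[1],e[0]])
    X=(ww-o)@e;Y=(ww-o)@n
    res={}
    for s,(U,V,h,k) in{"head":(Y,X,L/2,.02),"tail":(Y,-X,L/2,.02),"left":(X,Y,.028,L/2-.008),"right":(X,-Y,.028,L/2-.008)}.items():
        i=(abs(V-h)<.006)&(abs(U)<k);pf=np.polyfit(U[i],V[i],1);res[s]=(pf[1],np.degrees(pf[0]))
    print({k:(round(v[0],4),round(v[1],2)) for k,v in res.items()})
E
```

```text
['MotionError', 'calibration', 'get_state', 'hand_in', 'hold_point_z', 'read_camera']
0.0187
short [array([ 0.6328, -0.0557,  0.006 ]), array([ 0.6333, -0.0558,  0.006 ])]
{'head': (np.float64(0.0302), np.float64(-0.74)), 'tail': (np.float64(0.0301), np.float64(1.48)), 'left': (np.float64(0.0285), np.float64(1.06)), 'right': (np.float64(0.0284), np.float64(-1.0))}
long [array([ 0.4781, -0.1234,  0.006 ]), array([ 0.4781, -0.1235,  0.006 ])]
{'head': (np.float64(0.042), np.float64(1.57)), 'tail': (np.float64(0.0415), np.float64(-1.52)), 'left': (np.float64(0.0284), np.float64(-1.03)), 'right': (np.float64(0.0283), np.float64(0.47))}
```

Request:
{"api": "jog_arm", "payload": {"plan": [[0.017, -0.045, 0, 0, 0, 0.44], [0.017, -0.045, 0, 0, 0, 0.44], [0.017, -0.045, 0, 0, 0, 0.44], [0.017, -0.045, 0, 0, 0, 0.44], [0.017, -0.045, 0, 0, 0, 0.44], [0.017, -0.045, 0, 0, 0, 0.44], [0.017, -0.045, 0, 0, 0, 0.44], [0.017, -0.045, 0, 0, 0, 0.44], [0.017, -0.045, 0, 0, 0, 0.44], [0.017, -0.045, 0, 0, 0, 0.44]], "hand": 0.82, "force": 40}}

```text
clock: 1.1
tcp_pos: [0.3992, 0.0755, 0.2313]
orientation: [0.0, 0.166, 0.986, 0.0]
wrist_force: [1.8, 0.2, 1.5]
finger_gap: 0.0702
```

Request:
{"api": "jog_arm", "payload": {"plan": [[0.0157, -0.0398, -0.01, 0, 0, 0], [0.0157, -0.0398, -0.01, 0, 0, 0], [0.0157, -0.0398, -0.01, 0, 0, 0], [0.0157, -0.0398, -0.01, 0, 0, 0], [0.016, -0.0397, -0.01, 0, 0, 0], [0, 0, -0.03, 0, 0, 0], [0, 0, -0.03, 0, 0, 0], [0, 0, -0.03, 0, 0, 0], [0, 0, -0.03, 0, 0, 0], [0, 0, 0, 0, 0, 0]]}}

```text
clock: 2.1
tcp_pos: [0.4743, -0.1201, 0.0575]
orientation: [-0.004, 0.166, 0.986, 0.001]
wrist_force: [-1.3, 0.0, 0.5]
finger_gap: 0.0702
```

```bash
python3 - <<'E'
from h import *
print(get_state()["tcp_pos"],get_state()["wrist_force"])
a=read_camera("top");b=read_camera("scene")
f=lambda im,x,y,w,h,s:cv2.resize(im[y:y+h,x:x+w],None,fx=s,fy=s,interpolation=cv2.INTER_CUBIC)[:,:,::-1]
cv2.imwrite("pics/e.png",np.hstack([f(a,370,210,100,100,4),f(b,340,250,100,100,4)]))
E
```

```text
[ 0.47432768 -0.12005074  0.05746795] [-1.3394948   0.03338047  0.51565468]
```

View pics/e.png

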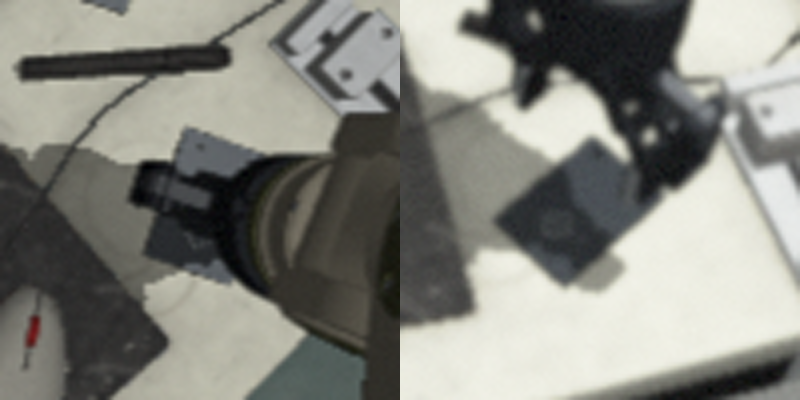

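The top crop shows the left finger clear of the long slate and the scene crop shows the right finger clear of it. I'll correct by about 4 mm and descend.

Request:
{"api": "jog_arm", "payload": {"plan": [[0.0012, -0.0011, -0.008, 0, 0, 0], [0.0012, -0.0011, -0.008, 0, 0, 0], [0.0013, -0.0011, -0.008, 0, 0, 0], [0, 0, -0.008, 0, 0, 0], [0, 0, -0.008, 0, 0, 0], [0, 0, -0.006, 0, 0, 0], [0, 0, -0.004, 0, 0, 0], [0, 0, -0.002, 0, 0, 0], [0, 0, -0.001, 0, 0, 0], [0, 0, 0, 0, 0, 0]]}}

```text
clock: 3.2
tcp_pos: [0.4817, -0.1248, 0.0084]
orientation: [0.0, 0.166, 0.986, 0.0]
wrist_force: [0.3, 0.1, -0.7]
finger_gap: 0.0699
```

Request:
{"api": "jog_arm", "payload": {"plan": [[-0.0018, 0.0007, -0.001, 0, 0, 0], [-0.0017, 0.0007, -0.001, 0, 0, 0], [0, 0, -0.001, 0, 0, 0], [0, 0, -0.001, 0, 0, 0], [0, 0, -0.001, 0, 0, 0], [0, 0, -0.001, 0, 0, 0], [0, 0, 0, 0, 0, 0], [0, 0, 0, 0, 0, 0], [0, 0, 0, 0, 0, 0], [0, 0, 0, 0, 0, 0]]}}

```text
clock: 4.2
tcp_pos: [0.4782, -0.1234, 0.0023]
orientation: [0.0, 0.166, 0.986, 0.0]
wrist_force: [1.2, 0.3, -0.2]
finger_gap: 0.0701
```

Request:
{"api": "jog_arm", "payload": {"plan": [[0, 0, -0.001, 0, 0, 0], [0, 0, -0.001, 0, 0, 0], [0, 0, -0.001, 0, 0, 0], [0, 0, -0.001, 0, 0, 0], [0, 0, -0.001, 0, 0, 0], [0, 0, -0.001, 0, 0, 0], [0, 0, 0, 0, 0, 0], [0, 0, 0, 0, 0, 0], [0, 0, 0, 0, 0, 0], [0, 0, 0, 0, 0, 0]]}}

```text
clock: 5.2
tcp_pos: [0.4782, -0.1234, -0.0036]
orientation: [0.0, 0.166, 0.986, 0.0]
wrist_force: [0.5, -0.1, 0.5]
finger_gap: 0.0703
```

Request:
{"api": "jog_arm", "payload": {"plan": [[0, 0, 0, 0, 0, 0], [0, 0, 0, 0, 0, 0], [0, 0, 0, 0, 0, 0], [0, 0, 0, 0, 0, 0], [0, 0, 0, 0, 0, 0], [0, 0, 0, 0, 0, 0], [0, 0, 0, 0, 0, 0], [0, 0, 0, 0, 0, 0], [0, 0, 0, 0, 0, 0], [0, 0, 0, 0, 0, 0]], "hand": 0.5, "force": 50}}

```text
clock: 6.2
tcp_pos: [0.4782, -0.1235, -0.0031]
orientation: [0.0, 0.166, 0.986, -0.0]
wrist_force: [-1.5, 0.5, 5.9]
finger_gap: 0.0544
```

```bash
cat > tgt.py <<'E'
from h import *
from scipy.spatial.transform import Rotation as R
np.set_printoptions(precision=4,suppress=True)
O=np.array([.4873,.1432,.0385]);YAW=-4.2
Rb=(R.from_euler('z',YAW,degrees=True)*R.from_euler('y',-20,degrees=True)).as_matrix()
def slate_tcp(xt,L,up=0,dz=.0031,dx=0):
    S=np.array([xt,0,.014])+(L/2+dx)*np.array([np.cos(.12),0,-np.sin(.12)])
    n=Rb@np.array([np.sin(.12),0,np.cos(.12)])
    return O+Rb@S-n*dz+np.array([0,0,up]),n
def ori():
    q=get_state()["orientation"];return R.from_quat([q[1],q[2],q[3],q[0]])
def goal(yaw,tilt):  # tool orientation: y along bed y, z = -normal
    return R.from_euler('z',yaw,degrees=True)*R.from_euler('y',-tilt,degrees=True)*R.from_matrix(np.array([[0,1.,0],[1,0,0],[0,0,-1]]).T)*R.from_euler('z',90,degrees=True)
E
python3 - <<'E'
from tgt import *
p,n=slate_tcp(.05,.084);print(p,n)
print("cur y,z",ori().as_matrix()[:,1:].T)
for g in(goal(-4.2,13.12),):
    g2=g*R.from_euler('z',180,degrees=True)
    for k in(g,g2):print(k.as_matrix()[:,1:].T,np.degrees((k*ori().inv()).as_rotvec()))
E
```

```text
[0.5709 0.1371 0.0753] [-0.2265  0.0166  0.9739]
cur y,z [[ 0.3269  0.9451 -0.0002]
 [ 0.0003 -0.0003 -1.    ]]
[[-0.0732 -0.9973  0.    ]
 [ 0.2264 -0.0166 -0.9739]] [  18.669    -3.8582 -164.118 ]
[[ 0.0732  0.9973 -0.    ]
 [ 0.2264 -0.0166 -0.9739]] [ -2.6416 -12.8677  14.8138]
```

Request:
{"api": "jog_arm", "payload": {"plan": [[0, 0, 0.004, 0, 0, 0], [0, 0, 0.008, 0, 0, 0], [0, 0, 0.02, 0, 0, 0], [0, 0, 0.03, 0, 0, 0], [0, 0, 0.03, 0, 0, 0], [0, 0, 0.03, 0, 0, 0], [0, 0, 0.02, 0, 0, 0], [0, 0, 0, 0, 0, 0], [0, 0, 0, 0, 0, 0], [0, 0, 0, 0, 0, 0]]}}

```text
clock: 7.2
tcp_pos: [0.4772, -0.123, 0.1371]
orientation: [-0.001, 0.166, 0.986, 0.0]
wrist_force: [0.2, 0.3, -1.5]
finger_gap: 0.0535
```

```bash
cat > snap.py <<'E'
import sys
from h import *
n=sys.argv[1];x,y,w,h,x2,y2=map(int,sys.argv[2:8])
a=read_camera("top");b=read_camera("scene");s=min(390/w,560/h)
cv2.imwrite(f"pics/{n}_t.png",a[:,:,::-1]);cv2.imwrite(f"pics/{n}_s.png",b[:,:,::-1])
f=lambda im,x,y:cv2.resize(im[y:y+h,x:x+w],None,fx=s,fy=s,interpolation=cv2.INTER_CUBIC)[:,:,::-1]
cv2.imwrite(f"pics/{n}.png",np.hstack([f(a,x,y),f(b,x2,y2)]));print(s)
E
python3 snap.py g1 370 200 110 110 340 200
```

```text
3.5454545454545454
```

View pics/g1.png

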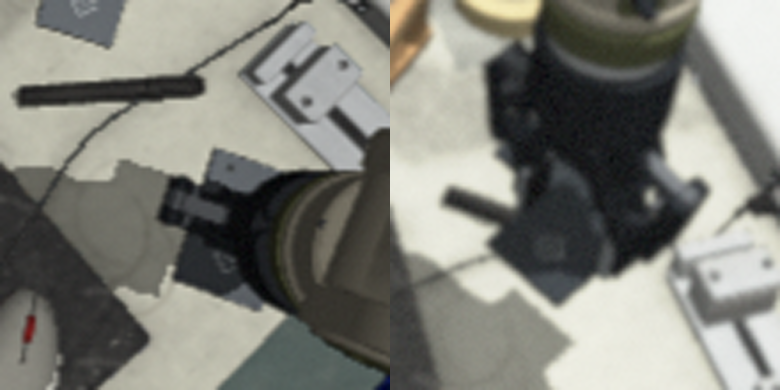

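```bash
python3 - <<'E'
from tgt import *
s=get_state();t=s["tcp_pos"];print(t,s["finger_gap"])
e=R.from_euler('z',-19.1,degrees=True).as_matrix()
for l,z in((.028,.0091),(-.028,.0091),(.028,.0031),(-.028,.0031)):
    p=t+e@np.array([-.042,l,0])+[0,0,z];print(l,z,proj("scene",p),proj("top",p))
E
```

```text
[ 0.4771 -0.1229  0.1369] 0.05407057100764925
0.028 0.0091 [365.3948 268.003 ] [418.0058 278.9643]
-0.028 0.0091 [386.2008 286.2244] [443.2883 288.0891]
0.028 0.0031 [365.1847 269.7384] [417.3448 278.7098]
-0.028 0.0031 [385.8698 287.9245] [442.4491 287.7702]
```

Request:
{"api": "jog_arm", "payload": {"plan": [[0.0104, 0.0289, 0, -0.264, -1.287, 1.481], [0.0104, 0.0289, 0, -0.264, -1.287, 1.481], [0.0104, 0.0289, 0, -0.264, -1.287, 1.481], [0.0104, 0.0289, 0, -0.264, -1.287, 1.481], [0.0104, 0.0289, 0, -0.264, -1.287, 1.481], [0.0104, 0.0289, 0, -0.264, -1.287, 1.481], [0.0104, 0.0289, 0, -0.264, -1.287, 1.481], [0.0104, 0.0289, 0, -0.264, -1.287, 1.481], [0.0106, 0.0288, -0.005, -0.264, -1.287, 1.481], [0, 0, 0, -0.264, -1.287, 1.481]]}}

```text
clock: 8.3
tcp_pos: [0.5721, 0.1397, 0.1316]
orientation: [0.114, 0.034, 0.993, -0.003]
wrist_force: [-0.3, -0.9, -1.6]
finger_gap: 0.054
```

Request:
{"api": "jog_arm", "payload": {"plan": [[0, 0, -0.01, 0, 0, 0], [0, 0, -0.01, 0, 0, 0], [0, 0, -0.01, 0, 0, 0], [0, 0, -0.006, 0, 0, 0], [0, 0, 0, 0, 0, 0], [0, 0, 0, 0, 0, 0], [0, 0, 0, 0, 0, 0], [0, 0, 0, 0, 0, 0], [0, 0, 0, 0, 0, 0], [0, 0, 0, 0, 0, 0]]}}

```text
clock: 9.3
tcp_pos: [0.5721, 0.1367, 0.0977]
orientation: [0.114, 0.036, 0.993, -0.004]
wrist_force: [0.8, 0.3, -0.9]
finger_gap: 0.054
```

```bash
python3 - <<'E'
from tgt import *
g=goal(-4.2,13.12)*R.from_euler('z',180,degrees=True)
print("dp",slate_tcp(.05,.084)[0]-get_state()["tcp_pos"],"drot",np.degrees((g*ori().inv()).as_rotvec()),get_state()["joint_pos"])
E
python3 snap.py g2 260 180 100 100 250 160
```

```text
dp [-0.0012  0.0004 -0.0224] drot [-0.0218  0.0182  0.0021] [ 0.1204  0.2518 -0.4116  0.6822 -0.0434  0.1888]
3.9
```

View pics/g2.png

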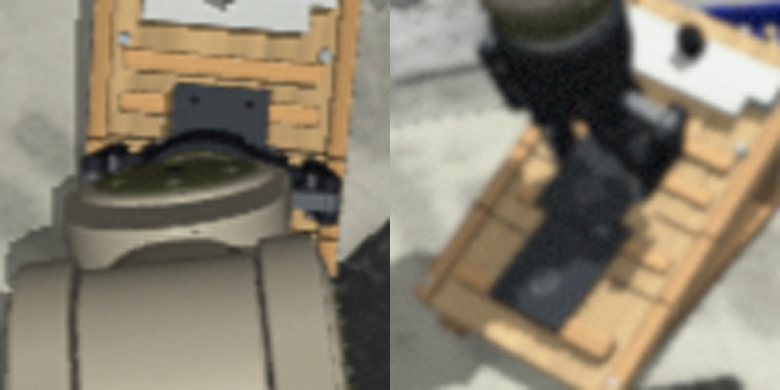

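The long slate hangs square over the nailed one, its head edge at crop (176,85)–(270,90) in the top view. I'll compare that with the prediction.

```bash
cat > pred.py <<'E'
from tgt import *
def corners(L,dz=.0031):
    t=get_state()["tcp_pos"];M=ori().as_matrix();y=M[:,1];n=-M[:,2];x=np.cross(y,n)
    for nm,sx in(("head",1),("tail",-1)):
        for s in(1,-1):
            p=t+n*(dz+.006)+sx*x*L/2+s*y*.028;print(nm,s,"top",proj("top",p),"scene",proj("scene",p))
E
python3 -c "
from pred import *;corners(.084)"
python3 - <<'E'
import cv2
f=lambda im,x,y,w,h,s:cv2.resize(im[y:y+h,x:x+w],None,fx=s,fy=s,interpolation=cv2.INTER_CUBIC)
import numpy as np
cv2.imwrite("pics/g2b.png",np.hstack([f(cv2.imread("pics/g2_t.png"),296,192,40,40,9.75),f(cv2.imread("pics/g2_s.png"),270,190,50,50,7.8)]))
E
```

```text
head 1 top [304.0465 200.8303] scene [304.6531 186.3907]
head -1 top [329.0969 202.9342] scene [323.3533 195.251 ]
tail 1 top [301.2185 237.6627] scene [285.1082 211.7498]
tail -1 top [325.9706 239.7675] scene [304.0098 221.479 ]
```

View pics/g2b.png

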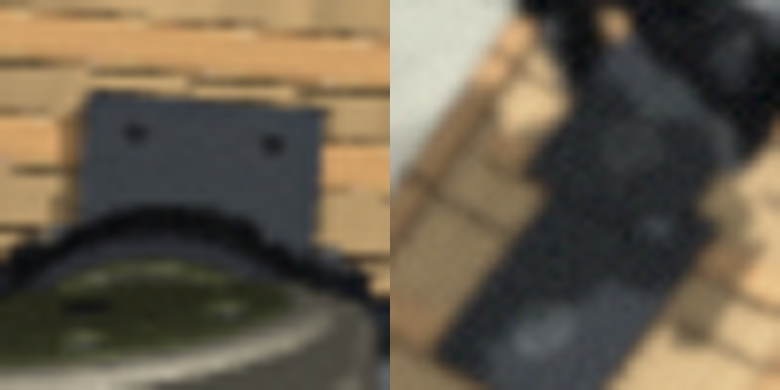

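Request:
{"api": "jog_arm", "payload": {"plan": [[-0.0006, 0.0002, -0.004, 0, 0, 0], [-0.0006, 0.0002, -0.004, 0, 0, 0], [0, 0, -0.004, 0, 0, 0], [0, 0, -0.003, 0, 0, 0], [0, 0, -0.002, 0, 0, 0], [0, 0, -0.001, 0, 0, 0], [0, 0, -0.001, 0, 0, 0], [0, 0, -0.001, 0, 0, 0], [0, 0, 0, 0, 0, 0], [0, 0, 0, 0, 0, 0]]}}

```text
clock: 10.4
tcp_pos: [0.5708, 0.137, 0.0774]
orientation: [0.114, 0.036, 0.993, -0.004]
wrist_force: [0.0, 0.3, -0.4]
finger_gap: 0.0543
```

Request:
{"api": "jog_arm", "payload": {"plan": [[0, 0, -0.0005, 0, 0, 0], [0, 0, -0.0005, 0, 0, 0], [0, 0, -0.0005, 0, 0, 0], [0, 0, -0.0005, 0, 0, 0], [0, 0, 0, 0, 0, 0], [0, 0, 0, 0, 0, 0], [0, 0, 0, 0, 0, 0], [0, 0, 0, 0, 0, 0], [0, 0, 0, 0, 0, 0], [0, 0, 0, 0, 0, 0]]}}

```text
clock: 11.4
tcp_pos: [0.5707, 0.137, 0.0753]
orientation: [0.114, 0.036, 0.993, -0.004]
wrist_force: [0.3, -0.1, -1.0]
finger_gap: 0.0539
```

Request:
{"api": "jog_arm", "payload": {"plan": [[0, 0, -0.0005, 0, 0, 0], [0, 0, -0.0005, 0, 0, 0], [0, 0, -0.0005, 0, 0, 0], [0, 0, -0.0005, 0, 0, 0], [0, 0, 0, 0, 0, 0], [0, 0, 0, 0, 0, 0], [0, 0, 0, 0, 0, 0], [0, 0, 0, 0, 0, 0], [0, 0, 0, 0, 0, 0], [0, 0, 0, 0, 0, 0]]}}

```text
clock: 12.4
tcp_pos: [0.5709, 0.137, 0.0748]
orientation: [0.115, 0.036, 0.993, -0.004]
wrist_force: [-5.9, -0.9, 10.6]
finger_gap: 0.0541
```

Request:
{"api": "jog_arm", "payload": {"plan": [[0, 0, 0.0005, 0, 0, 0], [0, 0, 0.0003, 0, 0, 0], [0, 0, 0, 0, 0, 0], [0, 0, 0, 0, 0, 0], [0, 0, 0, 0, 0, 0], [0, 0, 0, 0, 0, 0], [0, 0, 0, 0, 0, 0], [0, 0, 0, 0, 0, 0], [0, 0, 0, 0, 0, 0], [0, 0, 0, 0, 0, 0]], "hand": 0.82}}

```text
clock: 13.4
tcp_pos: [0.5707, 0.137, 0.0741]
orientation: [0.114, 0.036, 0.993, -0.004]
wrist_force: [0.3, 0.4, -0.4]
finger_gap: 0.07
```

Request:
{"api": "jog_arm", "payload": {"plan": [[-0.0023, 0, 0.01, 0, 0, 0], [-0.0045, 0, 0.02, 0, 0, 0], [-0.007, 0, 0.03, 0, 0, 0], [-0.007, 0, 0.03, 0, 0, 0], [0, 0, 0.03, 0, 0, 0], [0, -0.04, 0.01, 0, 0, 0], [0, -0.04, 0, 0, 0, 0], [0, -0.04, 0, 0, 0, 0], [0, -0.02, 0, 0, 0, 0], [0, 0, 0, 0, 0, 0]]}}

```text
clock: 14.4
tcp_pos: [0.55, -0.0055, 0.2051]
orientation: [0.115, 0.038, 0.993, -0.005]
wrist_force: [0.0, -0.3, -0.4]
finger_gap: 0.0701
```

```bash
python3 snap.py g3 270 150 90 120 250 150
```

```text
4.333333333333333
```

View pics/g3.png

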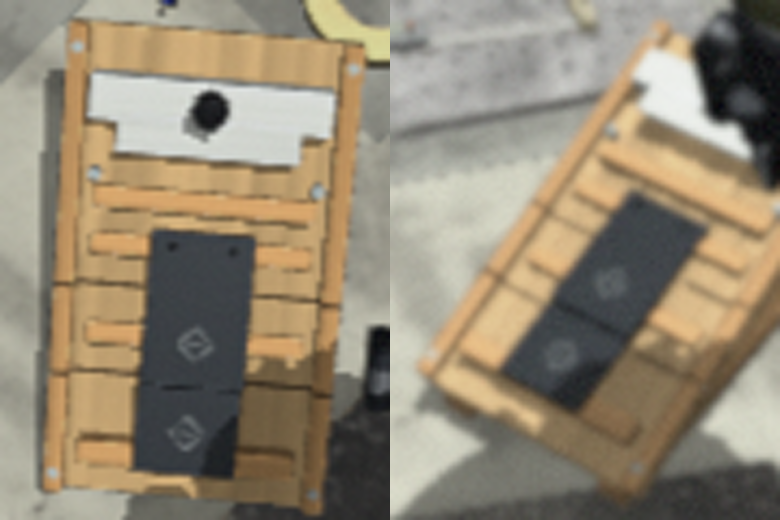

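```bash
python3 - <<'E'
from tgt import *
im=cv2.imread("pics/g3_t.png")
cv2.imwrite("pics/g3b.png",cv2.resize(im[196:266,294:336],None,fx=12,fy=8.4,interpolation=cv2.INTER_CUBIC))
for xt,L in((.05,.084),(0,.084)):
  for u in(0,L):
    for y in(.028,-.028):
        p=O+Rb@(np.array([xt,y,.014])+u*np.array([np.cos(.12),0,-np.sin(.12)])+.006*np.array([np.sin(.12),0,np.cos(.12)]))
        q=proj("top",p);print(xt,u,y,q,"crop",(q-[294,196]+.5)*[12,8.4]-.5)
E
```

```text
0.05 0 0.028 [301.5604 238.2527] crop [ 96.2249 358.6225]
0.05 0 -0.028 [325.7274 240.3089] crop [386.229  375.8944]
0.05 0.084 0.028 [304.3229 202.3082] crop [129.3742  56.6889]
0.05 0.084 -0.028 [328.7744 204.3628] crop [422.7926  73.9477]
0 0 0.028 [300.1519 258.4199] crop [ 79.3228 528.0275]
0 0 -0.028 [324.003  260.4633] crop [365.5359 545.192 ]
0 0.084 0.028 [302.8617 223.1815] crop [111.8406 232.0243]
0 0.084 -0.028 [326.9899 225.2237] crop [401.3787 249.1788]
```

View pics/g3b.png

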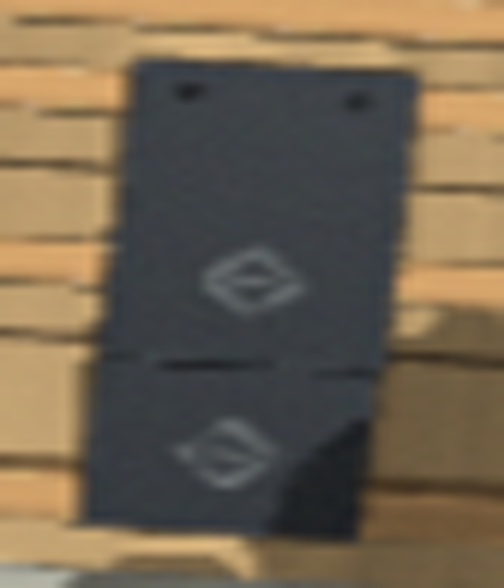

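The long slate's tail edge is at crop y≈365 against a predicted 367, and its head edge matches. It is placed within about 1.5 mm. Next is the short slate.

```bash
python3 - <<'E'
from tgt import *
g=goal(-16.9,0)*R.from_euler('z',180,degrees=True)
print("dp",np.array([.6329,-.0557,.06])-get_state()["tcp_pos"],"drot",np.degrees((g*ori().inv()).as_rotvec()))
E
```

```text
dp [ 0.0831 -0.0525 -0.1447] drot [  2.381   12.943  -12.5726]
```

Request:
{"api": "jog_arm", "payload": {"plan": [[0.014, -0.009, 0, 0.298, 1.618, -1.572], [0.014, -0.009, 0, 0.298, 1.618, -1.572], [0.014, -0.009, 0, 0.298, 1.618, -1.572], [0.014, -0.009, 0, 0.298, 1.618, -1.572], [0.0136, -0.0085, -0.01, 0.298, 1.618, -1.572], [0.0135, -0.008, -0.025, 0.298, 1.618, -1.572], [0, 0, -0.035, 0.298, 1.618, -1.572], [0, 0, -0.035, 0.298, 1.618, -1.572], [0, 0, -0.03, 0, 0, 0], [0, 0, 0, 0, 0, 0]]}}

```text
clock: 15.5
tcp_pos: [0.6296, -0.0532, 0.0641]
orientation: [-0.005, 0.145, 0.989, 0.0]
wrist_force: [0.2, 0.6, 0.4]
finger_gap: 0.0698
```

Request:
{"api": "jog_arm", "payload": {"plan": [[0, 0, -0.01, 0, 0, 0], [0, 0, -0.01, 0, 0, 0], [0, 0, -0.01, 0, 0, 0], [0, 0, -0.01, 0, 0, 0], [0, 0, 0, 0, 0, 0], [0, 0, 0, 0, 0, 0], [0, 0, 0, 0, 0, 0], [0, 0, 0, 0, 0, 0], [0, 0, 0, 0, 0, 0], [0, 0, 0, 0, 0, 0]]}}

```text
clock: 16.5
tcp_pos: [0.6332, -0.0555, 0.0294]
orientation: [-0.0, 0.146, 0.989, 0.0]
wrist_force: [0.6, 0.2, -0.6]
finger_gap: 0.0701
```

```bash
python3 - <<'E'
from tgt import *
g=goal(-16.9,0)*R.from_euler('z',180,degrees=True)
print("dp",np.array([.6329,-.0557,-.0015])-get_state()["tcp_pos"],"drot",np.degrees((g*ori().inv()).as_rotvec()))
E
python3 snap.py g4 350 150 90 90 350 190
```

```text
dp [-0.0003 -0.0002 -0.0309] drot [-0.0026 -0.0073 -0.0622]
4.333333333333333
```

View pics/g4.png

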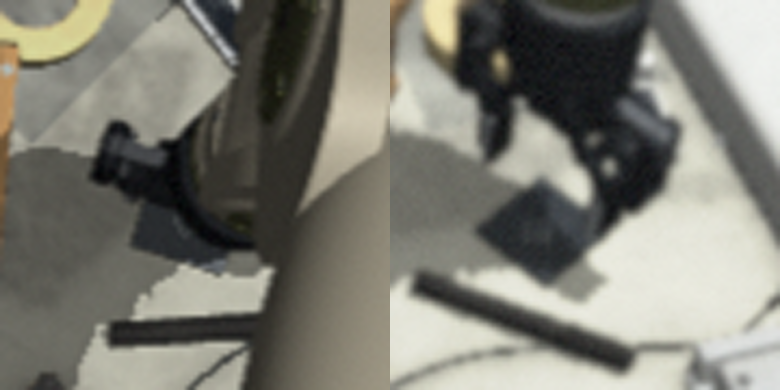

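The fingers straddle the short slate and clear the marker. I'll descend and grip.

Request:
{"api": "jog_arm", "payload": {"plan": [[-0.0003, -0.0002, -0.006, 0, 0, 0], [0, 0, -0.007, 0, 0, 0], [0, 0, -0.007, 0, 0, 0], [0, 0, -0.005, 0, 0, 0], [0, 0, -0.003, 0, 0, 0], [0, 0, -0.002, 0, 0, 0], [0, 0, -0.001, 0, 0, 0], [0, 0, 0, 0, 0, 0], [0, 0, 0, 0, 0, 0], [0, 0, 0, 0, 0, 0]]}}

```text
clock: 17.6
tcp_pos: [0.6329, -0.0557, -0.0016]
orientation: [-0.0, 0.146, 0.989, 0.0]
wrist_force: [0.7, 0.2, 0.4]
finger_gap: 0.0701
```

Request:
{"api": "jog_arm", "payload": {"plan": [[0, 0, 0, 0, 0, 0], [0, 0, 0, 0, 0, 0], [0, 0, 0, 0, 0, 0], [0, 0, 0, 0, 0, 0], [0, 0, 0, 0, 0, 0], [0, 0, 0, 0, 0, 0], [0, 0, 0, 0, 0, 0], [0, 0, 0, 0, 0, 0], [0, 0, 0, 0, 0, 0], [0, 0, 0, 0, 0, 0]], "hand": 0.5, "force": 50}}

```text
clock: 18.6
tcp_pos: [0.6331, -0.0558, -0.001]
orientation: [0.0, 0.146, 0.989, -0.0]
wrist_force: [-1.1, -0.2, 5.6]
finger_gap: 0.0537
```

Request:
{"api": "jog_arm", "payload": {"plan": [[0, 0, 0.004, 0, 0, 0], [0, 0, 0.008, 0, 0, 0], [0, 0, 0.02, 0, 0, 0], [0, 0, 0.03, 0, 0, 0], [0, 0, 0.04, 0, 0, 0], [0, 0, 0.04, 0, 0, 0], [0, 0, 0.04, 0, 0, 0], [0, 0, 0, 0, 0, 0], [0, 0, 0, 0, 0, 0], [0, 0, 0, 0, 0, 0]]}}

```text
clock: 19.6
tcp_pos: [0.6319, -0.0555, 0.1789]
orientation: [-0.001, 0.146, 0.989, 0.0]
wrist_force: [0.4, -0.5, -0.8]
finger_gap: 0.0535
```

```bash
python3 - <<'E'
from tgt import *
g=goal(-4.2,13.12)*R.from_euler('z',180,degrees=True)
p=slate_tcp(.1,.06,dz=.0015)[0];print(p)
print("dp",p-get_state()["tcp_pos"],"drot",np.degrees((g*ori().inv()).as_rotvec()))
E
```

```text
[0.6057 0.1345 0.0912]
dp [-0.0262  0.19   -0.0877] drot [ -2.4187 -13.0794  12.5778]
```

Request:
{"api": "jog_arm", "payload": {"plan": [[-0.0029, 0.021, 0, -0.242, -1.308, 1.258], [-0.0029, 0.021, 0, -0.242, -1.308, 1.258], [-0.0029, 0.021, 0, -0.242, -1.308, 1.258], [-0.0029, 0.021, 0, -0.242, -1.308, 1.258], [-0.0029, 0.021, 0, -0.242, -1.308, 1.258], [-0.0029, 0.021, 0, -0.242, -1.308, 1.258], [-0.0029, 0.021, 0, -0.242, -1.308, 1.258], [-0.0029, 0.021, -0.01, -0.242, -1.308, 1.258], [-0.003, 0.022, -0.01, -0.242, -1.308, 1.258], [0, 0, -0.01, -0.242, -1.308, 1.258]]}}

```text
clock: 20.6
tcp_pos: [0.6044, 0.1366, 0.1475]
orientation: [0.114, 0.034, 0.993, -0.004]
wrist_force: [-0.3, -0.2, -1.2]
finger_gap: 0.0535
```

Request:
{"api": "jog_arm", "payload": {"plan": [[0, 0, -0.01, 0, 0, 0], [0, 0, -0.01, 0, 0, 0], [0, 0, -0.01, 0, 0, 0], [0, 0, -0.008, 0, 0, 0], [0, 0, 0, 0, 0, 0], [0, 0, 0, 0, 0, 0], [0, 0, 0, 0, 0, 0], [0, 0, 0, 0, 0, 0], [0, 0, 0, 0, 0, 0], [0, 0, 0, 0, 0, 0]]}}

```text
clock: 21.6
tcp_pos: [0.6067, 0.1344, 0.1125]
orientation: [0.115, 0.036, 0.993, -0.004]
wrist_force: [0.1, -0.2, -1.0]
finger_gap: 0.0536
```

```bash
python3 - <<'E'
from pred import *
g=goal(-4.2,13.12)*R.from_euler('z',180,degrees=True)
p=slate_tcp(.1,.06,dz=.0015)[0];print(p)
print("dp",p-get_state()["tcp_pos"],"drot",np.degrees((g*ori().inv()).as_rotvec()))
corners(.06,.0015)
E
python3 snap.py g5 290 170 50 60 270 160
```

```text
[0.6057 0.1345 0.0912]
dp [-0.0009  0.0001 -0.0213] drot [-0.0005  0.1533 -0.004 ]
head 1 top [304.6483 189.8144] scene [309.8749 177.8418]
head -1 top [329.9345 191.9288] scene [328.5816 186.4654]
tail 1 top [302.6043 216.5403] scene [296.2611 195.5188]
tail -1 top [327.6683 218.6554] scene [315.1146 204.737 ]
7.8
```

View pics/g5.png

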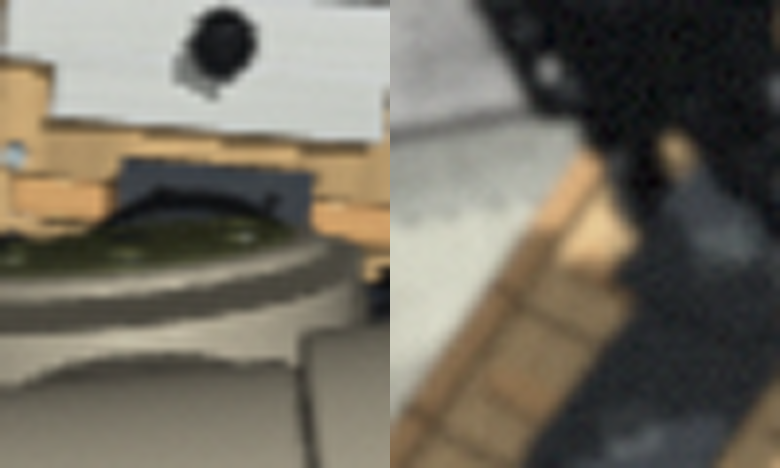

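Request:
{"api": "jog_arm", "payload": {"plan": [[-0.0005, 0.0001, -0.004, 0, 0, 0], [-0.0004, 0, -0.004, 0, 0, 0], [0, 0, -0.004, 0, 0, 0], [0, 0, -0.003, 0, 0, 0], [0, 0, -0.002, 0, 0, 0], [0, 0, -0.001, 0, 0, 0], [0, 0, -0.001, 0, 0, 0], [0, 0, 0, 0, 0, 0], [0, 0, 0, 0, 0, 0], [0, 0, 0, 0, 0, 0]]}}

```text
clock: 22.7
tcp_pos: [0.6058, 0.1344, 0.0933]
orientation: [0.115, 0.036, 0.993, -0.004]
wrist_force: [0.4, 0.7, -1.6]
finger_gap: 0.0535
```

Request:
{"api": "jog_arm", "payload": {"plan": [[0, 0, -0.0005, 0, 0, 0], [0, 0, -0.0005, 0, 0, 0], [0, 0, -0.0005, 0, 0, 0], [0, 0, -0.0005, 0, 0, 0], [0, 0, 0, 0, 0, 0], [0, 0, 0, 0, 0, 0], [0, 0, 0, 0, 0, 0], [0, 0, 0, 0, 0, 0], [0, 0, 0, 0, 0, 0], [0, 0, 0, 0, 0, 0]]}}

```text
clock: 23.7
tcp_pos: [0.6056, 0.1344, 0.0913]
orientation: [0.115, 0.036, 0.993, -0.004]
wrist_force: [-2.3, -1.3, 3.1]
finger_gap: 0.0534
```

Request:
{"api": "jog_arm", "payload": {"plan": [[0, 0, -0.0005, 0, 0, 0], [0, 0, -0.0005, 0, 0, 0], [0, 0, 0, 0, 0, 0], [0, 0, 0, 0, 0, 0], [0, 0, 0, 0, 0, 0], [0, 0, 0, 0, 0, 0], [0, 0, 0, 0, 0, 0], [0, 0, 0, 0, 0, 0], [0, 0, 0, 0, 0, 0], [0, 0, 0, 0, 0, 0]]}}

```text
clock: 24.7
tcp_pos: [0.6057, 0.1344, 0.0912]
orientation: [0.116, 0.036, 0.993, -0.004]
wrist_force: [-4.8, -0.7, 10.1]
finger_gap: 0.0536
```

Request:
{"api": "jog_arm", "payload": {"plan": [[0, 0, 0.0005, 0, 0, 0], [0, 0, 0, 0, 0, 0], [0, 0, 0, 0, 0, 0], [0, 0, 0, 0, 0, 0], [0, 0, 0, 0, 0, 0], [0, 0, 0, 0, 0, 0], [0, 0, 0, 0, 0, 0], [0, 0, 0, 0, 0, 0], [0, 0, 0, 0, 0, 0], [0, 0, 0, 0, 0, 0]], "hand": 0.82}}

```text
clock: 25.7
tcp_pos: [0.6056, 0.1344, 0.0906]
orientation: [0.115, 0.036, 0.993, -0.004]
wrist_force: [0.9, -0.2, -0.3]
finger_gap: 0.0698
```

Request:
{"api": "jog_arm", "payload": {"plan": [[-0.0023, 0, 0.01, 0, 0, 0], [-0.0045, 0, 0.02, 0, 0, 0], [-0.007, 0, 0.03, 0, 0, 0], [-0.007, 0, 0.03, 0, 0, 0], [0, 0, 0.03, 0, 0, 0], [0, -0.04, 0.01, 0, 0, 0], [0, -0.04, 0, 0, 0, 0], [0, -0.04, 0, 0, 0, 0], [0, -0.04, 0, 0, 0, 0], [0, 0, 0, 0, 0, 0]]}}

```text
clock: 26.7
tcp_pos: [0.585, -0.0299, 0.2217]
orientation: [0.116, 0.039, 0.992, -0.005]
wrist_force: [0.8, -0.2, 0.4]
finger_gap: 0.0703
```

```bash
python3 snap.py g6 270 150 90 120 250 150
python3 - <<'E'
from tgt import *
im=cv2.imread("pics/g6_t.png")
cv2.imwrite("pics/g6b.png",cv2.resize(im[184:250,294:336],None,fx=12,fy=8.4,interpolation=cv2.INTER_CUBIC))
for xt,L in((.05,.084),(.1,.06)):
  for u in(0,L):
    for y in(.028,-.028):
        p=O+Rb@(np.array([xt,y,.014])+u*np.array([np.cos(.12),0,-np.sin(.12)])+.006*np.array([np.sin(.12),0,np.cos(.12)]))
        q=proj("top",p);print(xt,u,y,q,"crop",(q-[294,184]+.5)*[12,8.4]-.5)
E
```

```text
4.333333333333333
0.05 0 0.028 [301.5604 238.2527] crop [ 96.2249 459.4225]
0.05 0 -0.028 [325.7274 240.3089] crop [386.229  476.6944]
0.05 0.084 0.028 [304.3229 202.3082] crop [129.3742 157.4889]
0.05 0.084 -0.028 [328.7744 204.3628] crop [422.7926 174.7477]
0.1 0 0.028 [303.0066 217.5461] crop [113.5789 285.4873]
0.1 0 -0.028 [327.498 219.615] crop [407.4759 302.8663]
0.1 0.06 0.028 [305.0119 191.4373] crop [137.6428  66.1735]
0.1 0.06 -0.028 [329.7113 193.5049] crop [434.0362  83.5413]
```

View pics/g6.png

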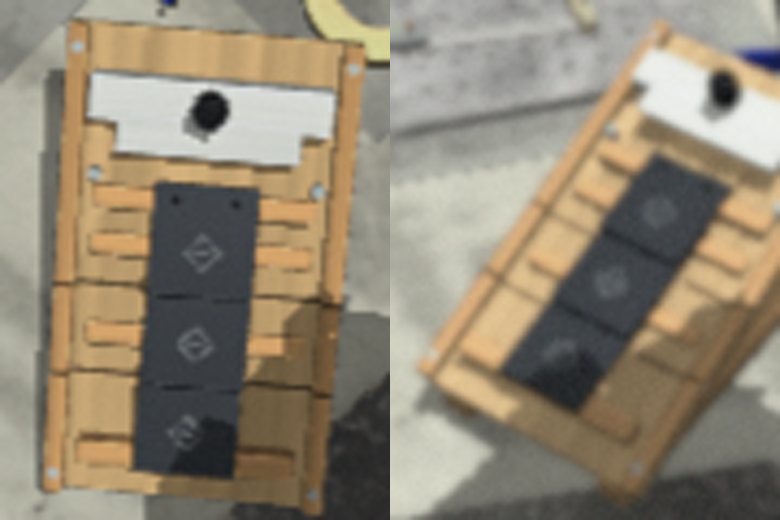

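View pics/g6b.png

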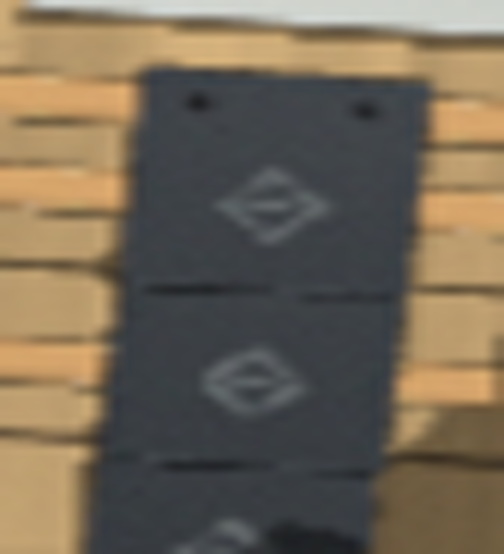

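Both slates sit within about 1 mm of prediction, with the short slate's tail at crop y≈293 against 294. Now the keeper knob.

```bash
python3 - <<'E'
from tgt import *
im=cv2.imread("pics/g6_t.png")[:,:,::-1]
g=cv2.resize(im[162:192,302:336],None,fx=8,fy=8,interpolation=cv2.INTER_CUBIC).max(2)
m=(g<70).astype(np.uint8);n,l,st,ce=cv2.connectedComponentsWithStats(m);i=1+np.argmax(st[1:,4]);print(st[i]);c=(ce[i]+.5)/8-.5+[302,162];print(c)
for z in(.043,.036):
    o,d=ray("top",c);nn=Rb[:,2];t=(nn@O+z-nn@o)/(nn@d);print(z,Rb.T@(o+t*d-O))
k=O+Rb@np.array([.205,0,.027]);q=goal(-4.2,20)*R.from_euler('z',180,degrees=True)
s=get_state();print(k,"dp",k-s["tcp_pos"],"rot",np.degrees((q*ori().inv()).as_rotvec()),"bedx",Rb[:,0],"bedz",Rb[:,2])
E
```

```text
[ 100   76   64   69 3241]
[317.9899 175.2814]
0.043 [0.2053 0.0008 0.043 ]
0.036 [0.204  0.0009 0.036 ]
[0.6702 0.1298 0.134 ] dp [ 0.0855  0.1562 -0.0873] rot [-0.5249 -6.7059  0.1252] bedx [ 0.9372 -0.0688  0.342 ] bedz [-0.3411  0.025   0.9397]
```

Request:
{"api": "jog_arm", "payload": {"plan": [[0.0137, 0.0322, 0, -0.105, -1.341, 0.025], [0.0137, 0.0322, 0, -0.105, -1.341, 0.025], [0.0137, 0.0322, 0, -0.105, -1.341, 0.025], [0.0137, 0.0322, 0, -0.105, -1.341, 0.025], [0.0137, 0.0322, 0, -0.105, -1.341, 0.025], [0, 0, -0.02, 0, 0, 0], [0, 0, -0.02, 0, 0, 0], [0, 0, 0, 0, 0, 0], [0, 0, 0, 0, 0, 0], [0, 0, 0, 0, 0, 0]], "hand": 0.55}}

```text
clock: 27.8
tcp_pos: [0.654, 0.1361, 0.1823]
orientation: [0.174, 0.035, 0.984, -0.006]
wrist_force: [1.1, -0.2, 0.5]
finger_gap: 0.0466
```

```bash
cat > kn.py <<'E'
from tgt import *
q=goal(-4.2,20)*R.from_euler('z',180,degrees=True);s=get_state()
for x in(.205,.177):
    k=O+Rb@np.array([x,0.0004,.027]);print(x,"dp",k-s["tcp_pos"])
print("bed",Rb.T@(s["tcp_pos"]-O),"rot",np.degrees((q*ori().inv()).as_rotvec()),s["wrist_force"])
E
python3 kn.py
```

```text
0.205 dp [ 0.0162 -0.0059 -0.0483]
0.177 dp [-0.01   -0.004  -0.0579]
bed [0.2059 0.0051 0.0781] rot [ 0.0115  0.0905 -0.1617] [ 1.1053 -0.22    0.5473]
```

Request:
{"api": "jog_arm", "payload": {"plan": [[0.003, 0, -0.008, 0, 0, 0], [0.003, 0, -0.008, 0, 0, 0], [0.002, 0, -0.004, 0, 0, 0], [0, 0, 0, 0, 0, 0], [0, 0, 0, 0, 0, 0], [0, 0, 0, 0, 0, 0], [0, 0, 0, 0, 0, 0], [0, 0, 0, 0, 0, 0], [0, 0, 0, 0, 0, 0], [0, 0, 0, 0, 0, 0]]}}

```text
clock: 28.8
tcp_pos: [0.6613, 0.1354, 0.1608]
orientation: [0.173, 0.035, 0.984, -0.006]
wrist_force: [0.3, -0.4, -0.4]
finger_gap: 0.0474
```

```bash
python3 kn.py; python3 snap.py k1 280 140 80 70 285 130
```

```text
0.205 dp [ 0.0089 -0.0053 -0.0268]
0.177 dp [-0.0173 -0.0034 -0.0363]
bed [0.2055 0.005  0.0553] rot [ 0.0286 -0.0247 -0.1252] [ 0.2609 -0.3834 -0.3865]
4.875
```

View pics/k1.png

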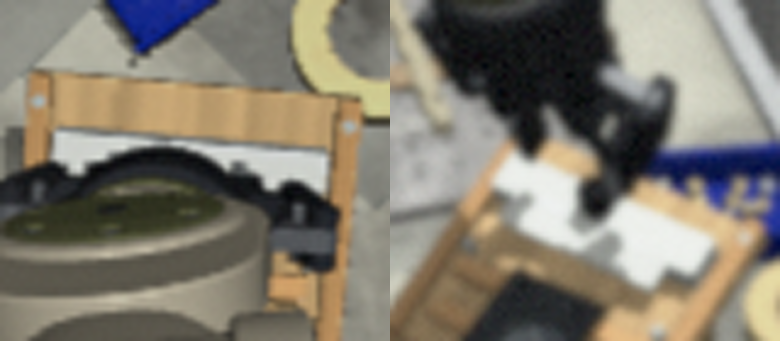

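The right finger is close to the knob at scene crop (598,195). I'll shift 5 mm in −y before descending.

Request:
{"api": "jog_arm", "payload": {"plan": [[0, -0.0027, 0, 0, 0, 0], [0, -0.0026, 0, 0, 0, 0], [0, 0, 0, 0, 0, 0], [0, 0, 0, 0, 0, 0], [0.0018, 0, -0.0054, 0, 0, 0], [0.0018, 0, -0.0054, 0, 0, 0], [0.0018, 0, -0.0054, 0, 0, 0], [0.0018, 0, -0.0054, 0, 0, 0], [0.0017, 0, -0.0052, 0, 0, 0], [0, 0, 0, 0, 0, 0]]}}

```text
clock: 29.9
tcp_pos: [0.6697, 0.13, 0.1324]
orientation: [0.172, 0.035, 0.984, -0.007]
wrist_force: [-0.6, 0.2, 1.2]
finger_gap: 0.0472
```

```bash
python3 kn.py
```

```text
0.205 dp [0.0005 0.0001 0.0016]
0.177 dp [-0.0257  0.0021 -0.008 ]
bed [0.2039 0.0002 0.0257] rot [ 0.0425 -0.1489 -0.1221] [-0.5666  0.1861  1.198 ]
```

Request:
{"api": "jog_arm", "payload": {"plan": [[0, 0, 0.001, 0, 0, 0], [0, 0, 0, 0, 0, 0], [0, 0, 0, 0, 0, 0], [0, 0, 0, 0, 0, 0], [0, 0, 0, 0, 0, 0], [0, 0, 0, 0, 0, 0], [0, 0, 0, 0, 0, 0], [0, 0, 0, 0, 0, 0], [0, 0, 0, 0, 0, 0], [0, 0, 0, 0, 0, 0]], "hand": 0.1, "force": 30}}

```text
clock: 30.9
tcp_pos: [0.6705, 0.1308, 0.1354]
orientation: [0.174, 0.035, 0.984, -0.006]
wrist_force: [-1.2, 4.7, 2.5]
finger_gap: 0.0161
```

```bash
python3 kn.py
```

```text
0.205 dp [-0.0003 -0.0006 -0.0014]
0.177 dp [-0.0265  0.0013 -0.011 ]
bed [0.2057 0.001  0.0283] rot [-0.0255  0.0196 -0.1731] [-1.1794  4.6693  2.4584]
```

Request:
{"api": "jog_arm", "payload": {"plan": [[-0.0033, 0.0002, -0.0012, 0, 0, 0], [-0.0033, 0.0003, -0.0012, 0, 0, 0], [-0.0033, 0.0002, -0.0012, 0, 0, 0], [-0.0033, 0.0003, -0.0012, 0, 0, 0], [-0.0033, 0.0002, -0.0012, 0, 0, 0], [-0.0033, 0.0003, -0.0012, 0, 0, 0], [-0.0033, 0.0002, -0.0012, 0, 0, 0], [-0.0028, 0.0002, -0.001, 0, 0, 0], [0, 0, 0, 0, 0, 0], [0, 0, 0, 0, 0, 0]]}}

```text
clock: 31.9
tcp_pos: [0.6447, 0.1327, 0.126]
orientation: [0.174, 0.035, 0.984, -0.006]
wrist_force: [-1.4, 5.7, 2.8]
finger_gap: 0.0165
```

```bash
python3 kn.py
```

```text
0.205 dp [ 0.0255 -0.0025  0.0079]
0.177 dp [-0.0007 -0.0006 -0.0016]
bed [0.1782 0.0011 0.0283] rot [-0.0311  0.038  -0.1737] [-1.4402  5.7373  2.8205]
```

Request:
{"api": "jog_arm", "payload": {"plan": [[-0.0005, 0, -0.0002, 0, 0, 0], [-0.0005, 0, -0.0002, 0, 0, 0], [-0.0005, 0, -0.0002, 0, 0, 0], [-0.0005, 0, -0.0002, 0, 0, 0], [-0.0005, 0, -0.0002, 0, 0, 0], [0, 0, 0, 0, 0, 0], [0, 0, 0, 0, 0, 0], [0, 0, 0, 0, 0, 0], [0, 0, 0, 0, 0, 0], [0, 0, 0, 0, 0, 0]]}}

```text
clock: 32.9
tcp_pos: [0.6446, 0.1327, 0.1261]
orientation: [0.176, 0.035, 0.984, -0.006]
wrist_force: [6.4, 4.5, 0.6]
finger_gap: 0.0164
```

```bash
python3 kn.py;python3 snap.py k2 280 140 80 100 265 130
```

```text
0.205 dp [ 0.0257 -0.0025  0.0079]
0.177 dp [-0.0006 -0.0006 -0.0017]
bed [0.1781 0.001  0.0284] rot [-0.0482  0.276  -0.1512] [6.3846 4.5041 0.5644]
4.875
```

View pics/k2.png

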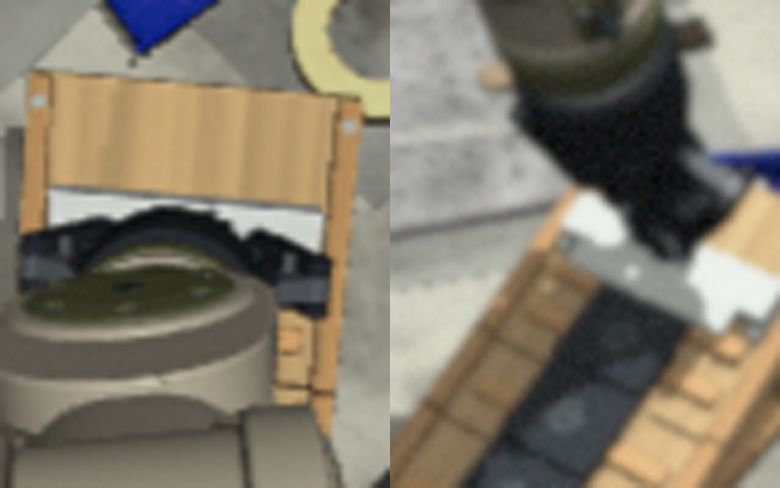

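The bar stopped against its pins: a further 2.5 mm commanded gave no motion, and the force rose by about 8 N. I'll release and withdraw square to the bed.

Request:
{"api": "jog_arm", "payload": {"plan": [[0, 0, 0, 0, 0, 0], [0, 0, 0, 0, 0, 0], [0, 0, 0, 0, 0, 0], [0, 0, 0, 0, 0, 0], [0, 0, 0, 0, 0, 0], [0, 0, 0, 0, 0, 0], [-0.0034, 0.0003, 0.0094, 0, 0, 0], [-0.0068, 0.0005, 0.0188, 0, 0, 0], [-0.0102, 0.0008, 0.028, 0, 0, 0], [0, 0, 0.03, 0, 0, 0]], "hand": 0.55}}

```text
clock: 34.0
tcp_pos: [0.6194, 0.1337, 0.2112]
orientation: [0.172, 0.035, 0.984, -0.007]
wrist_force: [-0.4, 0.7, 1.3]
finger_gap: 0.0469
```

Request:
{"api": "jog_arm", "payload": {"plan": [[0, -0.02, 0.02, 0, 0, 0], [0, -0.04, 0, 0, 0, 0], [0, -0.04, 0, 0, 0, 0], [0, -0.04, 0, 0, 0, 0], [0, -0.04, 0, 0, 0, 0], [0, -0.02, 0, 0, 0, 0], [0, 0, 0, 0, 0, 0], [0, 0, 0, 0, 0, 0], [0, 0, 0, 0, 0, 0], [0, 0, 0, 0, 0, 0]]}}

```text
clock: 35.0
tcp_pos: [0.6214, -0.0651, 0.2308]
orientation: [0.173, 0.034, 0.984, -0.006]
wrist_force: [0.2, 0.0, -0.1]
finger_gap: 0.0467
```

```bash
python3 snap.py k3 270 150 90 120 250 150
python3 - <<'E'
from tgt import *
im=cv2.imread("pics/k3_t.png")
cv2.imwrite("pics/k3b.png",cv2.resize(im[166:240,280:346],None,fx=9,fy=8,interpolation=cv2.INTER_CUBIC))
def pr(b,n):
    q=proj("top",O+Rb@np.array(b));print(n,(q-[280,166]+.5)*[9,8]-.5)
pr([.177,0,.043],"knob home");pr([.149,.0,.02],"lip edge home mid");pr([.189,0,.02],"bar top edge home")
for xt in(.05,.1):pr([xt+.0007,0,.02],"tail %g"%xt)
b=cv2.imread("pics/top0.png").astype(int);print("moved pixels marker/screwdriver/tape:",[int((abs(b-im)[y:y2,x:x2].max(2)>40).sum()) for x,y,x2,y2 in((370,215,432,236),(205,203,260,255),(336,125,380,168))])
E
```

```text
4.333333333333333
knob home [340.1236 180.3041]
lip edge home mid [335.5729 260.0079]
bar top edge home [347.7488 120.7019]
tail 0.05 [306.7431 589.8531]
tail 0.1 [321.2178 424.2462]
moved pixels marker/screwdriver/tape: [565, 0, 0]
```

View pics/k3.png

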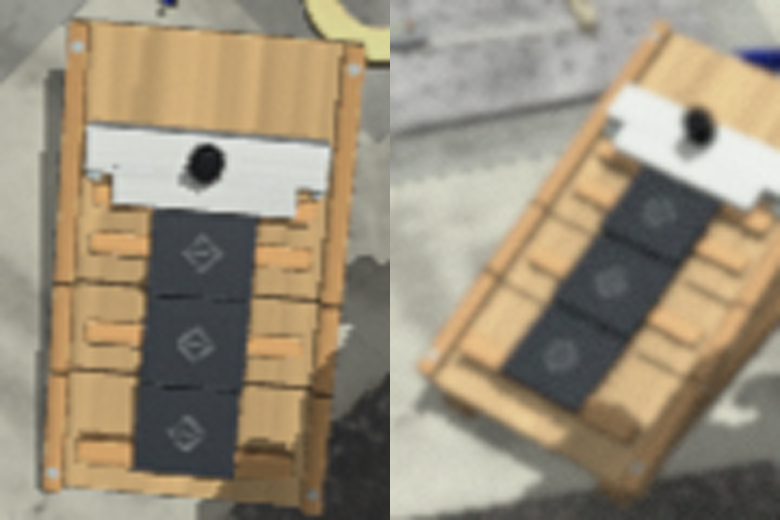

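View pics/k3b.png

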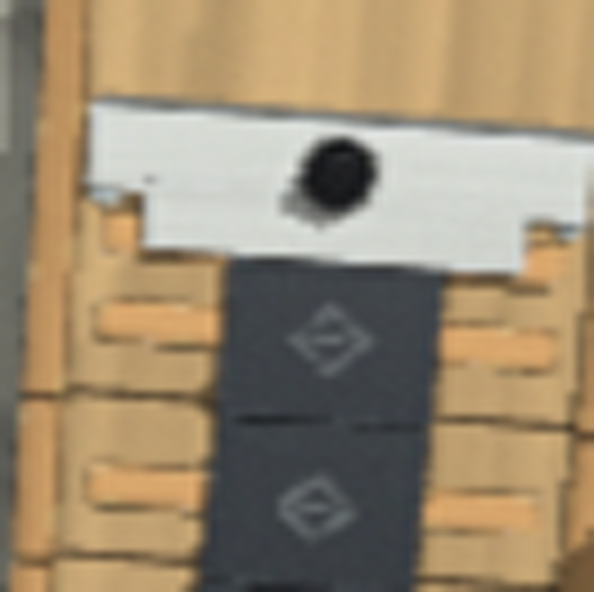

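```bash
python3 -c "
from workcell import *
print(get_state()['clock']);print(hand_in())"
```

```text
35.1
the job is handed in; nothing more can be done
None
```

I laid the long slate on the first line and the short slate on the second, slid the keeper bar home by its knob, and handed in at 35.1 s. No verdict was reported.

**Slates:** In the last top view all three slates are in line and square with the engraving up. The tail and head edges I measured are within about 1 to 1.5 mm of where they should be.

**Keeper:** Both shoulders of the bar sit at the stop pins. A further 2.5 mm of commanded push gave no motion and about 8 N of reaction. The lip edge is within 1 mm of home and covers the short slate's head.

**Disagreements:**
- The knob in the picture reads about 1.5 to 2 mm up-slope of home. The lip and the stop contact say it is fully home.
- While the long slate was in the gripper, the scene view read 3 to 5 mm off from the top view. The later placement pictures agreed with the top view.

**Other objects:** The tape roll and the screwdriver show no change in the pictures. In the last picture the arm is over the marker, so I could not confirm it there. It was never approached with contact, and no contact force was felt near it.

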